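Sort the studio table after class

ROBOT

A 6-joint arm with a two-finger parallel gripper is mounted at the origin on the work surface. World frame = base frame: x ahead of the robot, y to its left, z up, the work surface at z = 0. Lengths are in m, angles in degrees, forces in N, time in s.
With the tool pointing down it reaches from about 0.35 to 0.875 m from the base axis. Payload 4.2 kg.
Tool frame: the origin (TCP) lies between the finger pads; the fingertips stand 17 mm ahead of it and the grasp point (between the pads) lies 2 mm behind it; z points along the fingers, y is the line along which they close (so a half turn about z gives the same grasp; the last joint's range is limited). The gripper opens to 87 mm and grips with 3 to 60 N. Pads are 19 mm wide; open, the fingers measure 117 mm over their backs; the gripper's body (75 mm by 190 mm) begins 51 mm behind the grasp point.
Start: joints at [85.577, 22.042, 0.453, 0, -68.411, -14.817], TCP at [0.206, 0.59, 0.219] pointing down, gripper open.
Joint ranges: [-179.83, 179.83], [-69.29, 118.12], [-61.27, 80.66], [-181.25, 117.63], [-171.15, -9.14], [-177.46, 177.46]. Speed limits (degrees/s): [159.86, 159.86, 180, 180, 180, 180].

INTERFACE

Orientations are given as a 3x3 rotation matrix whose columns are the frame's x, y, z axes.
In Python, from station import r gives the robot as it stands.
- The arm moves only by the tool servo_tool, never from a script. Its argument "targets" is a list of rows, each a list of 5 numbers: the shift along the world's x, y, z in units of 30 mm (1.0 is 30 mm), then the turn about the world's z in rad, then the finger opening in mm, from 0 to 87. In form: [[x, y, z, turn, gripper], ...]. A call has exactly 5 rows; each row is the pose to reach, as a shift and turn from the pose commanded when the call began; what a row does not reach only later rows make up. A row lasts 1/12 s, in which the tool goes at most 41.7 mm and 7.16 degrees, less where a joint would pass 70% of its speed; a pose out of reach is approached as far as the arm can. A call with a gripper value outside its range is refused whole. The fingers move at their own pace and stop on an object; the grip force is fixed at half the most. Time passes only in rows, so rows that repeat a pose let the fingers close, or fill a call up. It gives the time, the measured TCP pose, the force, the opening and the grip force at its end, in the units of the state.
- r.sense(): the state, without advancing time (a new reading comes with each control period).
- r.capture(name): name is "side" or "top" or "wrist"; returns a dict with "pixels" (420x560x3 uint8, red, green, blue), "fx", "fy", "cx", "cy" (pixels), "world_from_camera" (4x4, takes a point from camera to world coordinates). Camera axes: x right, y down, z forward; pixel columns grow to the right and rows downward; lengths in m; the calibration is good to about 2 mm. A picture is of the moment at which its call begins. There is no depth.
- r.finish_job(): hands the job in; it is judged then, once.
The state is a dict: "time_s": time; "joints": joint angles; "joint_velocities": joint speeds; "effort": joint torques, N m; "tcp_pos": TCP position; "ee_rot": TCP orientation; "wrist_force": force on the tool from outside, world axes, zero at the start; "moment": the same for the moment, N m; "gripper_width": opening from 0.0 (shut) to 1.0 (fully open); "gripper_force": force on a finger pad.
Only numpy, scipy, OpenCV 4.12 (cv2) and the standard library are available. Lean on these libraries where they do the work, as an engineer would, in place of code of your own. Each camera call takes 0.05 s, during which the arm holds its last target. There are 200 camera calls.

TASK

Clear up after the pottery class: lay both trimming tools flat, side by side, on the floor of the blue tray, stand both kiln posts upright on the floor of the yellow tray, and stand the blue cup upright in the middle of the white plaster bat. The grey bowl is unfired and fragile: leave it standing where it is.

Things in the scene. Friction and masses are not known exactly. Their poses are not given: they have to be found in the camera images.
- tool_a: Clay trimming tool lying flat, 14 mm thick, 45 g: pale wooden handle 90 x 18 mm, brass collar, a rounded steel wire loop up to 33 mm wide. Origin: underside of the handle, 5 mm from its middle towards the loop; grip here. x points along the tool to the loop (loop ends at x = +82 mm, butt at -50 mm), z up. At the start x points away from the robot within 30 degrees, on the table.
- tool_b: Clay trimming tool lying flat, 14 mm thick, 45 g: pale wooden handle 90 x 18 mm, brass collar, a triangular steel wire loop up to 33 mm wide. Origin: underside of the handle, 5 mm from its middle towards the loop; grip here. x points along the tool to the loop (loop ends at x = +82 mm, butt at -50 mm), z up. At the start x points away from the robot within 30 degrees, on the table.
- post_a: Kiln post: upright cream-coloured ceramic cylinder, 36 mm in diameter, 60 mm tall, with a dark spot on top, about 110 g. Origin: centre of its underside; z up along its axis. Stands on the table at the start. The two posts are alike.
- post_b: Kiln post: upright cream-coloured ceramic cylinder, 36 mm in diameter, 60 mm tall, with a dark spot on top, about 110 g. Origin: centre of its underside; z up along its axis. Stands on the table at the start. The two posts are alike.
- cup: Small blue glazed cup without a handle, open at the top, 54 mm in outer diameter (50 mm at the foot), 55 mm tall, wall 4.5 mm, about 110 g. Origin: centre of its foot; z up. Stands upright on the table at the start.
- tool_tray: Shallow open blue plastic tray, fixed to the table, 140 mm (along its x) by 180 mm (along its y) outside, rim 32 mm above the table, walls and floor 5 mm thick. Origin: centre of its underside, on the table; z up. Turned at most 12 degrees from the robot's axes.
- post_bin: Shallow open yellow plastic tray, fixed to the table, 110 mm (along its x) by 160 mm (along its y) outside, rim 32 mm above the table, walls and floor 5 mm thick. Origin: centre of its underside, on the table; z up. Turned at most 12 degrees from the robot's axes.
- bat: Square white plaster bat, a flat slab fixed to the table, 100 by 100 mm, top face 16 mm above the table. Origin: centre of its underside; x and y along its edges; z up. Turned at most 12 degrees.
- bowl: Unfired grey clay bowl, to be left alone: rim 82 mm in diameter, 42 mm tall, loose, standing among the things to be sorted. Origin: centre of its underside.
Not all that is in view belongs to the job. What is shaped like the post_b but green or purple is not meant.

How it is judged (in metres and radians):
At the end, for the whole second after the job is handed in: Both trimming tools flat (7 deg) on the blue tray's floor, both kiln posts upright (7 deg) on the yellow tray's floor, the cup upright (7 deg) on the bat, centred to 30 mm along each edge; all five at rest; the bowl within 15 mm of its start (x of tool_a in the frame of tool_tray between -0.062 and 0.062 m and y of tool_a in the frame of tool_tray between -0.075 and 0.075 m and z of tool_a in the frame of tool_tray between 0 and 0.013 m and angle between each of tool_a, tool_b's own x axis and vertical above 1.45 rad and linear speed of each of tool_a, tool_b, post_a, post_b, cup below 0.02 m/s and angular speed of each of tool_a, tool_b, post_a, post_b, cup below 0.2 rad/s and x of tool_b in the frame of tool_tray between -0.062 and 0.062 m and y of tool_b in the frame of tool_tray between -0.075 and 0.075 m and z of tool_b in the frame of tool_tray between 0 and 0.013 m and x of post_a in the frame of post_bin between -0.045 and 0.045 m and y of post_a in the frame of post_bin between -0.07 and 0.07 m and z of post_a in the frame of post_bin between 0 and 0.012 m and angle between each of post_a, post_b, cup's own z axis and vertical below 0.12 rad and x of post_b in the frame of post_bin between -0.045 and 0.045 m and y of post_b in the frame of post_bin between -0.07 and 0.07 m and z of post_b in the frame of post_bin between 0 and 0.012 m and x of cup in the frame of bat between -0.03 and 0.03 m and y of cup in the frame of bat between -0.03 and 0.03 m and z of cup in the frame of bat between 0.01 and 0.022 m and distance of bowl from where it was at the start of the episode below 0.015 m); the robot touches nothing.
It fails at once if the unfired bowl is shifted by 15 mm or more, or tipped by more than 17 degrees (distance of bowl from where it was at the start of the episode above 0.015 m or angle between bowl's own z axis and vertical above 0.3 rad).
It also fails if it takes over 136 s, if anything falls off the work surface, if the arm or the gripper's body presses on something with over 40 N, if the wrist force passes 120 N, or if a joint passes its speed limit or range.

## Working session

There is one attempt and no reset: what is moved stays moved. The work goes in short steps, Python scripts to look and compute and a tool call to move; the robot and the scene stay as the last step left them, time stands still between calls to the robot, and variables do not carry over. Pictures are saved under pics/ and viewed, at most 14 in all, crops included, and the job is handed in when it is done.

Besides the shell and the picture viewer there is one more tool, called after "Emit:" by a JSON object that holds its "fn" and its "kwargs". servo_tool: Moves the arm, as the interface text tells. Its arguments: {"type":"object","properties":{"targets":{"type":"array","items":{"type":"array","items":{"type":"number"}}}},"required":["targets"]}

```bash
ls; mkdir -p pics
cat > h.py <<'E'
import numpy as np, cv2
from station import r
def shot(name, fn):
    c=r.capture(name); cv2.imwrite(f'pics/{fn}.png', c['pixels'][:,:,::-1])
    np.savez(f'pics/{fn}.npz', **c); return c
def load(fn): return dict(np.load(f'pics/{fn}.npz'))
def world(c,u,v,z):
    T=c['world_from_camera']; d=T[:3,:3]@np.array([(u-c['cx'])/c['fx'],(v-c['cy'])/c['fy'],1]); o=T[:3,3]
    return o+d*(z-o[2])/d[2]
def pix(c,p):
    T=np.linalg.inv(c['world_from_camera']); q=T[:3,:3]@np.array(p)+T[:3,3]
    return q[0]/q[2]*c['fx']+c['cx'], q[1]/q[2]*c['fy']+c['cy']
E
python3 - <<'E'
from h import *
for n in ('top','side','wrist'):
    c=shot(n,n+'0'); print(n,c['fx'],c['cx'],c['cy'],c['world_from_camera'].round(3).tolist())
print(r.sense())
E
```

```text
pics
top 510.0259605356203 283.32475351306783 211.5779610390258 [[-0.023, -0.98, 0.198, 0.307], [-1.0, 0.022, -0.007, -0.008], [0.002, -0.198, -0.98, 1.125], [0.0, 0.0, 0.0, 1.0]]
side 382.2327291486074 282.8603964731665 209.4435801720732 [[0.998, -0.038, 0.048, 0.483], [-0.061, -0.551, 0.832, -0.858], [-0.006, -0.834, -0.552, 0.583], [0.0, 0.0, 0.0, 1.0]]
wrist 319.071172895825 283.65796935873414 210.19779599043093 [[-0.33, -0.904, -0.272, 0.28], [-0.944, 0.316, 0.093, 0.563], [0.002, 0.287, -0.958, 0.384], [0.0, 0.0, 0.0, 1.0]]
{'time_s': 0.15, 'joints': array([ 8.55748431e+01,  2.20818957e+01,  3.98350281e-01, -1.85270765e-02,
       -6.84118176e+01, -1.48163850e+01]), 'joint_velocities': array([-0.02311829, -0.09943859,  0.19599721,  0.06517925, -0.01514515,
        0.03850047]), 'effort': array([ 2.42469097e-03, -3.91054237e+01,  1.87586170e+01,  4.22232807e+00,
        1.23421306e-02, -1.33780986e-04]), 'tcp_pos': array([0.20581634, 0.58965843, 0.21770696]), 'ee_rot': array([[ 9.44098412e-01, -3.29663474e-01, -4.28197532e-04],
       [-3.29663724e-01, -9.44097003e-01, -1.63621885e-03],
       [ 1.35141584e-04,  1.68591281e-03, -9.99998570e-01]]), 'wrist_force': array([ 0.66303546, -0.36163338, -0.70037204]), 'moment': array([-0.05293477, -0.00894337,  0.02251018]), 'gripper_force': 0.0, 'gripper_width': 0.9976882332478044}
```

View pics/top0.png

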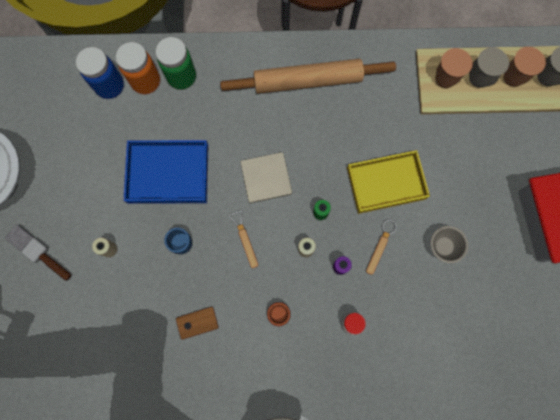

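View pics/side0.png

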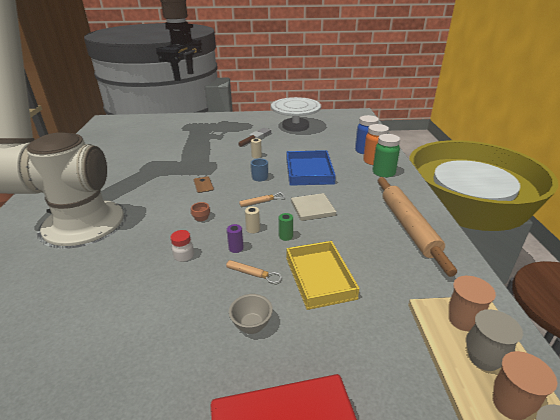

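The top view shows the blue tray at (167,172), bat (266,177), yellow tray (388,181), posts (101,246) and (307,247), cup (178,240), triangular tool_b (246,243), round tool_a (380,250), and bowl (449,244). The green (322,209) and purple (342,265) cylinders are decoys. The side view agrees.

Run:
```python
from h import *
c=load('top0'); im=c['pixels']; hsv=cv2.cvtColor(im,cv2.COLOR_RGB2HSV)
H,S,V=[hsv[...,i].astype(int) for i in range(3)]
def rect(mask,box,z,name):
    m=np.zeros(mask.shape,np.uint8); x0,y0,x1,y1=box; m[y0:y1,x0:x1]=mask[y0:y1,x0:x1]
    n,l,s,_=cv2.connectedComponentsWithStats(m); k=1+np.argmax(s[1:,4]); 
    v,u=np.nonzero(l==k); P=np.array([world(c,a,b,z)[:2] for a,b in zip(u,v)],np.float32)
    hull=cv2.convexHull(P); R=cv2.minAreaRect(hull); e=cv2.minEnclosingCircle(hull)
    print(name,len(u),'rect',np.round(R[0],4),np.round(R[1],3),round(R[2],1),'circ',np.round(e[0],4),round(e[1],4), 'mean',P.mean(0).round(4)); return l==k
rect((S>120)&(abs(H-112)<12)&(V>60),(110,130,220,215),.03,'blue')
rect((S>120)&(abs(H-28)<8)&(V>60),(340,140,440,220),.03,'yellow')
rect((V>150)&(S<80),(230,140,300,210),.016,'bat')
rect((H>8)&(H<25)&(S>75)&(V>100),(225,205,265,280),.01,'tool_b')
rect((H>8)&(H<25)&(S>75)&(V>100),(360,210,400,285),.01,'tool_a')
for n,b in (('postL',(85,228,120,262)),('postR',(292,230,322,265))): rect((V>150)&(S<110),b,.06,n)
rect((S>80)&(abs(H-107)<14),(155,218,200,262),.05,'cup')
for p,b in (('bat',im[177,266]),('table',im[220,290]),('post',im[240,307]),('handle',im[250,249]),('bowl',im[230,449]),('cup',im[240,165])): print(p,b)
A=cv2.resize(im[130:290,70:275],None,fx=3.8,fy=3.8,interpolation=cv2.INTER_CUBIC)[:,:,::-1]
B=cv2.resize(im[150:290,275:480],None,fx=3.8,fy=3.8,interpolation=cv2.INTER_CUBIC)[:,:,::-1]
cv2.imwrite('pics/cA.png',A);cv2.imwrite('pics/cB.png',B);print(A.shape)
```

```text
blue 5093 rect [0.627  0.2442] [0.182 0.143] 88.7 circ [0.6258 0.2445] 0.1142 mean [0.6256 0.2438]
yellow 3620 rect [ 0.5927 -0.2483] [0.113 0.164] 10.9 circ [ 0.592  -0.2475] 0.097 mean [ 0.592  -0.2479]
bat 1700 rect [0.6122 0.0223] [0.095 0.094] 10.5 circ [0.6126 0.022 ] 0.0652 mean [0.612  0.0224]
tool_b 340 rect [0.4583 0.0664] [0.1   0.017] 19.2 circ [0.4584 0.0662] 0.0503 mean [0.4566 0.0658]
tool_a 350 rect [ 0.4365 -0.2202] [0.018 0.101] 63.7 circ [ 0.4365 -0.2203] 0.0506 mean [ 0.4351 -0.2198]
postL 117 rect [0.4581 0.3713] [0.032 0.029] 2.6 circ [0.4579 0.3715] 0.0165 mean [0.4577 0.3712]
postR 125 rect [ 0.4484 -0.0633] [0.031 0.031] 43.4 circ [ 0.448  -0.0631] 0.0168 mean [ 0.4477 -0.0632]
cup 542 rect [0.4667 0.2099] [0.057 0.052] 45.0 circ [0.4673 0.2095] 0.0298 mean [0.4668 0.2105]
bat [163 158 140]
table [112 119 115]
post [169 174 142]
handle [173 144  98]
bowl [87 85 76]
cup [ 54  79 104]
(608, 779, 3)
```

View pics/cA.png

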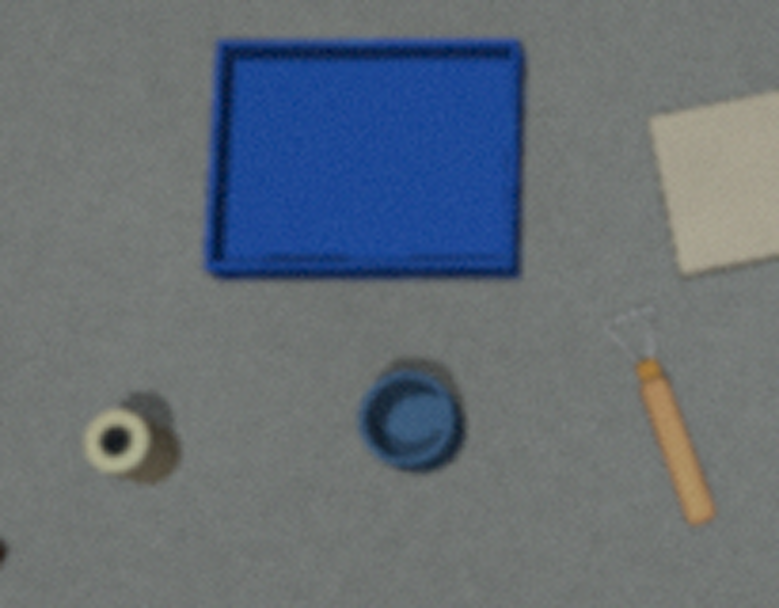

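View pics/cB.png

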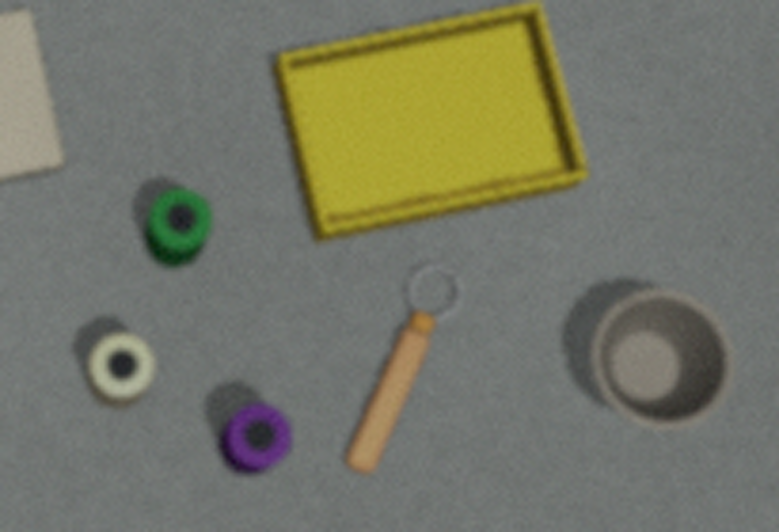

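Both crops are consistent with the given sizes: trays about 143x182 and 113x164 mm, bat about 95 mm, and each handle plus collar 100 mm, centred on its origin. I'll start with the left post at (0.458, 0.371).

Emit:
{"fn": "servo_tool", "kwargs": {"targets": [[1, -0.9, 0, 0, 87], [2.2, -1.9, 0, 0, 87], [3.3, -2.8, 0, 0, 87], [4.2, -3.6, 0, 0, 87], [4.2, -3.6, 0, 0, 87]]}}

```text
time_s: 0.57
tcp_pos: [0.3355, 0.4775, 0.2184]
ee_rot: [[0.942, -0.335, -0.0], [-0.335, -0.942, -0.002], [0.001, 0.002, -1.0]]
wrist_force: [-1.2, 0.1, -0.4]
gripper_width: 0.997
gripper_force: 0.0
```

Emit:
{"fn": "servo_tool", "kwargs": {"targets": [[1, -0.9, -0.4, 0, 87], [2.2, -1.9, -0.8, 0, 87], [3.3, -2.8, -1.2, 0, 75], [4.2, -3.6, -1.6, 0, 70], [4.2, -3.6, -2, 0, 65]]}}

```text
time_s: 0.98
tcp_pos: [0.4612, 0.3704, 0.158]
ee_rot: [[0.942, -0.334, 0.0], [-0.334, -0.942, -0.001], [0.001, 0.001, -1.0]]
wrist_force: [-0.2, 0.4, 0.2]
gripper_width: 0.854
gripper_force: 0.0
```

Run:
```python
from h import *
s=r.sense(); print(s['tcp_pos'],s['joints'].round(1),s['ee_rot'][:2,0])
c=load('top0')
for n,u,v,z in (('green',322.5,208,.06),('purple',343,264.5,.06),('bowl',449,244,.042)): print(n,world(c,u,v,z).round(3))
```

```text
[0.46119266 0.37042863 0.15797205] [ 54.5  21.6  -9.4   0.  -59.   16. ] [ 0.94242295 -0.33442284]
green [ 0.528 -0.099  0.06 ]
purple [ 0.407 -0.137  0.06 ]
bowl [ 0.447 -0.368  0.042]
```

Emit:
{"fn": "servo_tool", "kwargs": {"targets": [[0, 0, 0, 0, 65], [0, 0, -0.8, 0, 65], [0, 0, -1.6, 0, 65], [0, 0, -2.2, 0, 65], [0, 0, -2.2, 0, 65]]}}

```text
time_s: 1.4
tcp_pos: [0.4553, 0.3729, 0.0891]
ee_rot: [[0.944, -0.329, -0.005], [-0.329, -0.944, -0.006], [-0.003, 0.007, -1.0]]
wrist_force: [-1.1, -0.1, -0.8]
gripper_width: 0.748
gripper_force: 0.0
```

Emit:
{"fn": "servo_tool", "kwargs": {"targets": [[0, 0, -0.6, 0, 65], [0, -0.05, -1.2, 0, 65], [0, -0.05, -1.3, 0, 65], [0, -0.05, -1.3, 0, 65], [0, -0.05, -1.3, 0, 60]]}}

```text
time_s: 1.82
tcp_pos: [0.4584, 0.3738, 0.055]
ee_rot: [[0.945, -0.328, 0.002], [-0.328, -0.945, 0.001], [0.001, -0.002, -1.0]]
wrist_force: [0.3, 0.7, 0.4]
gripper_width: 0.728
gripper_force: 0.0
```

Emit:
{"fn": "servo_tool", "kwargs": {"targets": [[0, 0, 0, 0, 40], [0, 0, 0, 0, 30], [0, 0, 0, 0, 25], [0, 0, 0, 0, 25], [0, 0, 0, 0, 25]]}}

```text
time_s: 2.23
tcp_pos: [0.458, 0.3725, 0.0539]
ee_rot: [[0.944, -0.33, 0.0], [-0.33, -0.944, 0.0], [0.0, -0.0, -1.0]]
wrist_force: [-0.3, -0.8, 2.5]
gripper_width: 0.398
gripper_force: 18.7
```

Emit:
{"fn": "servo_tool", "kwargs": {"targets": [[0, 0, 0, 0, 25], [0, 0, 0.3, 0, 25], [0, 0, 0.8, 0, 25], [0, 0, 1.3, 0, 25], [0, 0, 1.7, 0, 25]]}}

```text
time_s: 2.65
tcp_pos: [0.458, 0.3727, 0.1058]
ee_rot: [[0.944, -0.33, 0.0], [-0.33, -0.944, 0.0], [0.0, -0.001, -1.0]]
wrist_force: [-1.1, -0.6, -1.1]
gripper_width: 0.388
gripper_force: 30.0
```

Emit:
{"fn": "servo_tool", "kwargs": {"targets": [[0.1, -0.4, 0.5, 0, 25], [0.3, -1.3, 1, 0, 25], [0.6, -2.4, 1.4, 0, 25], [0.9, -3.5, 1.6, 0, 25], [1.1, -4.6, 1.7, 0, 25]]}}

```text
time_s: 3.07
tcp_pos: [0.4917, 0.2338, 0.1572]
ee_rot: [[0.944, -0.329, 0.002], [-0.329, -0.944, 0.002], [0.002, -0.002, -1.0]]
wrist_force: [-0.2, -0.7, -1.2]
gripper_width: 0.381
gripper_force: 30.0
```

Emit:
{"fn": "servo_tool", "kwargs": {"targets": [[0.2, -1.1, 0, 0, 25], [0.5, -2.2, 0, 0, 25], [0.7, -3.3, 0, 0, 25], [1, -4.4, 0, 0, 25], [1.2, -5.5, 0, 0, 25]]}}

```text
time_s: 3.48
tcp_pos: [0.5271, 0.068, 0.156]
ee_rot: [[0.944, -0.329, 0.001], [-0.329, -0.944, 0.0], [0.0, -0.0, -1.0]]
wrist_force: [1.6, -0.2, -1.9]
gripper_width: 0.382
gripper_force: 30.0
```

Emit:
{"fn": "servo_tool", "kwargs": {"targets": [[0.2, -1.1, 0, 0, 25], [0.5, -2.2, 0, 0, 25], [0.7, -3.3, 0, 0, 25], [1, -4.4, 0, 0, 25], [1.2, -5.5, 0, 0, 25]]}}

```text
time_s: 3.9
tcp_pos: [0.5632, -0.0971, 0.1559]
ee_rot: [[0.944, -0.33, 0.0], [-0.33, -0.944, 0.0], [0.0, -0.0, -1.0]]
wrist_force: [1.1, 0.4, -1.2]
gripper_width: 0.385
gripper_force: 30.0
```

Emit:
{"fn": "servo_tool", "kwargs": {"targets": [[0.2, -1.1, 0, 0, 25], [0.5, -2.2, 0, 0, 25], [0.7, -3.3, 0, 0, 25], [1, -4.4, 0, 0, 25], [1.2, -5.5, 0, 0, 25]]}}

```text
time_s: 4.32
tcp_pos: [0.5991, -0.2621, 0.1557]
ee_rot: [[0.944, -0.33, -0.0], [-0.33, -0.944, 0.0], [-0.0, -0.0, -1.0]]
wrist_force: [0.2, 0.3, -2.2]
gripper_width: 0.382
gripper_force: 30.0
```

Emit:
{"fn": "servo_tool", "kwargs": {"targets": [[0, -0.4, 0, 0, 25], [0, -0.7, 0, 0, 25], [0, -0.7, 0, 0, 25], [0, -0.7, 0, 0, 25], [0, -0.7, 0, 0, 25]]}}

```text
time_s: 4.73
tcp_pos: [0.5988, -0.2801, 0.1557]
ee_rot: [[0.945, -0.328, -0.0], [-0.328, -0.945, 0.0], [-0.0, -0.0, -1.0]]
wrist_force: [-0.4, -0.5, -1.5]
gripper_width: 0.385
gripper_force: 30.0
```

Emit:
{"fn": "servo_tool", "kwargs": {"targets": [[0, -0.05, -0.8, 0, 25], [0, -0.05, -1.6, 0, 25], [0, -0.05, -2.3, 0, 25], [0, -0.05, -2.7, 0, 25], [0, -0.05, -2.9, 0, 25]]}}

```text
time_s: 5.15
tcp_pos: [0.598, -0.2814, 0.0667]
ee_rot: [[0.945, -0.328, -0.003], [-0.328, -0.945, 0.001], [-0.003, 0.0, -1.0]]
wrist_force: [-0.3, 0.6, -1.6]
gripper_width: 0.382
gripper_force: 30.0
```

Emit:
{"fn": "servo_tool", "kwargs": {"targets": [[0, 0, -0.1, 0, 25], [0, 0, -0.2, 0, 25], [0, 0, -0.25, 0, 25], [0, 0, -0.28, 0, 25], [0, 0, -0.28, 0, 25]]}}

```text
time_s: 5.57
tcp_pos: [0.5994, -0.283, 0.0609]
ee_rot: [[0.944, -0.329, 0.001], [-0.329, -0.944, -0.0], [0.001, -0.0, -1.0]]
wrist_force: [-0.2, -0.1, -0.8]
gripper_width: 0.383
gripper_force: 30.0
```

Emit:
{"fn": "servo_tool", "kwargs": {"targets": [[0, 0, -0.05, 0, 25], [0, 0, -0.08, 0, 25], [0, 0, -0.08, 0, 25], [0, 0, -0.08, 0, 25], [0, 0, -0.08, 0, 25]]}}

```text
time_s: 5.98
tcp_pos: [0.5996, -0.2833, 0.0589]
ee_rot: [[0.944, -0.329, 0.002], [-0.329, -0.944, -0.001], [0.002, 0.0, -1.0]]
wrist_force: [-0.7, -1.8, 4.0]
gripper_width: 0.384
gripper_force: 30.0
```

Emit:
{"fn": "servo_tool", "kwargs": {"targets": [[0, 0, 0, 0, 40], [0, 0, 0, 0, 55], [0, 0, 0, 0, 62], [0, 0, 0, 0, 62], [0, 0, 0, 0, 62]]}}

```text
time_s: 6.4
tcp_pos: [0.5985, -0.2827, 0.0571]
ee_rot: [[0.944, -0.33, -0.001], [-0.33, -0.944, 0.0], [-0.001, -0.0, -1.0]]
wrist_force: [-0.1, -0.1, 0.3]
gripper_width: 0.66
gripper_force: 0.0
```

Emit:
{"fn": "servo_tool", "kwargs": {"targets": [[0, 0, 0.3, 0, 62], [0, 0, 0.9, 0, 62], [0, 0, 1.7, 0, 62], [0, 0, 2.5, 0, 62], [0, 0, 3.3, 0, 62]]}}

```text
time_s: 6.82
tcp_pos: [0.5988, -0.2829, 0.1583]
ee_rot: [[0.944, -0.329, -0.0], [-0.329, -0.944, -0.0], [-0.0, 0.0, -1.0]]
wrist_force: [0.6, 0.7, -0.1]
gripper_width: 0.709
gripper_force: 0.0
```

Emit:
{"fn": "servo_tool", "kwargs": {"targets": [[-0.5, 0.7, 0, 0.1, 62], [-1, 1.5, 0, 0.2, 62], [-1.7, 2.5, 0, 0.3, 62], [-2.3, 3.4, 0, 0.4, 62], [-3, 4.4, 0, 0.5, 62]]}}

```text
time_s: 7.23
tcp_pos: [0.5084, -0.1501, 0.1573]
ee_rot: [[0.986, 0.168, 0.001], [0.168, -0.986, -0.0], [0.001, 0.0, -1.0]]
wrist_force: [1.2, 0.9, 1.0]
gripper_width: 0.712
gripper_force: 0.0
```

Emit:
{"fn": "servo_tool", "kwargs": {"targets": [[-0.6, 0.9, 0, 0.1, 62], [-1.2, 1.8, 0, 0.18, 62], [-1.8, 2.6, 0, 0.18, 62], [-2, 2.93, -0.3, 0.18, 62], [-2.02, 2.93, -0.9, 0.18, 62]]}}

```text
time_s: 7.65
tcp_pos: [0.4488, -0.0611, 0.1324]
ee_rot: [[0.94, 0.341, 0.007], [0.341, -0.94, 0.001], [0.007, 0.001, -1.0]]
wrist_force: [0.7, 0.4, 0.4]
gripper_width: 0.708
gripper_force: 0.0
```

Emit:
{"fn": "servo_tool", "kwargs": {"targets": [[0, 0, -0.5, 0, 62], [0, 0, -0.8, 0, 62], [0, 0, -0.8, 0, 62], [0, 0, -0.8, 0, 62], [0, 0, -0.8, 0, 62]]}}

```text
time_s: 8.07
tcp_pos: [0.4492, -0.0631, 0.1065]
ee_rot: [[0.941, 0.337, 0.002], [0.337, -0.941, -0.0], [0.001, 0.001, -1.0]]
wrist_force: [0.4, -0.3, -0.2]
gripper_width: 0.71
gripper_force: 0.0
```

Pose is on target over the second post; next I descend to 0.052, grip and lift.

Emit:
{"fn": "servo_tool", "kwargs": {"targets": [[-0.03, 0, -0.5, 0, 62], [-0.03, 0, -1.1, 0, 62], [-0.03, 0, -1.6, 0, 62], [-0.03, 0, -1.8, 0, 62], [-0.03, 0, -1.8, 0, 62]]}}

```text
time_s: 8.48
tcp_pos: [0.4471, -0.0633, 0.0512]
ee_rot: [[0.941, 0.337, -0.002], [0.337, -0.941, -0.0], [-0.002, -0.0, -1.0]]
wrist_force: [0.6, 0.4, -0.1]
gripper_width: 0.712
gripper_force: 0.0
```

Emit:
{"fn": "servo_tool", "kwargs": {"targets": [[0, 0, 0, 0, 45], [0, 0, 0, 0, 35], [0, 0, 0, 0, 25], [0, 0, 0, 0, 25], [0, 0, 0, 0, 25]]}}

```text
time_s: 8.9
tcp_pos: [0.4478, -0.063, 0.0523]
ee_rot: [[0.941, 0.338, 0.001], [0.338, -0.941, 0.0], [0.001, 0.0, -1.0]]
wrist_force: [1.0, -0.9, 1.0]
gripper_width: 0.418
gripper_force: 0.4
```

Emit:
{"fn": "servo_tool", "kwargs": {"targets": [[0, 0, 0, 0, 25], [0, 0, 0.4, 0, 25], [0, 0, 1.2, 0, 25], [0, 0, 2.1, 0, 25], [0, 0, 3, 0, 25]]}}

```text
time_s: 9.32
tcp_pos: [0.4465, -0.0631, 0.1422]
ee_rot: [[0.941, 0.337, -0.002], [0.337, -0.941, -0.0], [-0.002, -0.001, -1.0]]
wrist_force: [1.3, 1.0, -1.0]
gripper_width: 0.393
gripper_force: 30.0
```

Emit:
{"fn": "servo_tool", "kwargs": {"targets": [[0.3, -0.4, 0.2, -0.1, 25], [1, -1.1, 0.4, -0.2, 25], [1.7, -1.9, 0.4, -0.3, 25], [2.4, -2.6, 0.4, -0.4, 25], [3, -3.3, 0.4, -0.5, 25]]}}

```text
time_s: 9.73
tcp_pos: [0.5382, -0.163, 0.1536]
ee_rot: [[0.987, -0.16, -0.0], [-0.16, -0.987, 0.0], [-0.0, -0.0, -1.0]]
wrist_force: [0.6, 0.6, -1.5]
gripper_width: 0.393
gripper_force: 30.0
```

Emit:
{"fn": "servo_tool", "kwargs": {"targets": [[0.6, -0.6, 0, -0.1, 25], [1.1, -1.2, 0, -0.2, 25], [1.5, -1.6, 0, -0.3, 25], [1.6, -1.7, 0, -0.4, 25], [1.6, -1.7, 0, -0.5, 25]]}}

```text
time_s: 10.15
tcp_pos: [0.5857, -0.2141, 0.1523]
ee_rot: [[0.788, -0.615, -0.002], [-0.615, -0.788, 0.0], [-0.002, 0.001, -1.0]]
wrist_force: [-0.6, 1.2, -2.0]
gripper_width: 0.389
gripper_force: 30.0
```

Emit:
{"fn": "servo_tool", "kwargs": {"targets": [[0, 0, 0, 0, 25], [0, 0, 0, 0, 25], [0, 0, -0.5, 0, 25], [0, 0, -1.2, 0, 25], [0, 0, -1.7, 0, 25]]}}

```text
time_s: 10.57
tcp_pos: [0.5847, -0.2124, 0.1017]
ee_rot: [[0.794, -0.608, -0.001], [-0.608, -0.794, 0.001], [-0.001, -0.0, -1.0]]
wrist_force: [-1.2, 0.6, -2.3]
gripper_width: 0.393
gripper_force: 30.0
```

Emit:
{"fn": "servo_tool", "kwargs": {"targets": [[0, -0.03, -0.5, 0, 25], [0, -0.03, -0.9, 0, 25], [0, -0.03, -1.2, 0, 25], [0, -0.03, -1.35, 0, 25], [0, -0.03, -1.45, 0, 25]]}}

```text
time_s: 10.98
tcp_pos: [0.5852, -0.2137, 0.0588]
ee_rot: [[0.793, -0.609, -0.001], [-0.609, -0.793, 0.0], [-0.001, 0.0, -1.0]]
wrist_force: [0.3, 0.2, -0.9]
gripper_width: 0.388
gripper_force: 30.0
```

Emit:
{"fn": "servo_tool", "kwargs": {"targets": [[0, 0, -0.03, 0, 25], [0, 0, -0.06, 0, 25], [0, 0, -0.06, 0, 25], [0, 0, -0.06, 0, 25], [0, 0, -0.06, 0, 25]]}}

```text
time_s: 11.4
tcp_pos: [0.5857, -0.214, 0.058]
ee_rot: [[0.793, -0.61, 0.001], [-0.61, -0.793, -0.0], [0.001, -0.0, -1.0]]
wrist_force: [0.4, 1.2, -1.3]
gripper_width: 0.389
gripper_force: 30.0
```

Emit:
{"fn": "servo_tool", "kwargs": {"targets": [[0, 0, -0.03, 0, 25], [0, 0, -0.06, 0, 25], [0, 0, -0.06, 0, 25], [0, 0, -0.06, 0, 25], [0, 0, -0.06, 0, 25]]}}

```text
time_s: 11.82
tcp_pos: [0.5861, -0.2143, 0.0573]
ee_rot: [[0.793, -0.609, 0.002], [-0.609, -0.793, -0.001], [0.002, -0.0, -1.0]]
wrist_force: [-1.5, -0.3, 5.9]
gripper_width: 0.388
gripper_force: 30.0
```

Emit:
{"fn": "servo_tool", "kwargs": {"targets": [[0, 0, 0, 0, 38], [0, 0, 0, 0, 45], [0, 0, 0, 0, 55], [0, 0, 0, 0, 55], [0, 0, 0, 0, 55]]}}

```text
time_s: 12.23
tcp_pos: [0.5853, -0.2139, 0.0554]
ee_rot: [[0.793, -0.61, -0.0], [-0.61, -0.793, 0.0], [-0.0, 0.0, -1.0]]
wrist_force: [-1.4, 0.3, -0.6]
gripper_width: 0.602
gripper_force: 0.0
```

Emit:
{"fn": "servo_tool", "kwargs": {"targets": [[0, 0, 0.3, 0, 55], [0, 0, 0.9, 0, 55], [0, 0, 1.7, 0, 55], [0, 0, 2.5, 0, 55], [0, 0, 3.2, 0, 55]]}}

```text
time_s: 12.65
tcp_pos: [0.5858, -0.2141, 0.1538]
ee_rot: [[0.793, -0.61, 0.001], [-0.61, -0.793, -0.001], [0.001, -0.0, -1.0]]
wrist_force: [0.6, 1.0, 0.3]
gripper_width: 0.63
gripper_force: 0.0
```

Emit:
{"fn": "servo_tool", "kwargs": {"targets": [[-0.6, 0, 0, 0.1, 45], [-1.6, -0.1, 0, 0.2, 45], [-2.7, -0.1, 0, 0.2, 45], [-3.8, -0.2, 0, 0.2, 45], [-4.7, -0.2, 0, 0.2, 45]]}}

```text
time_s: 13.07
tcp_pos: [0.4422, -0.22, 0.1521]
ee_rot: [[0.898, -0.44, -0.0], [-0.44, -0.898, 0.0], [-0.0, -0.0, -1.0]]
wrist_force: [0.7, 0.4, -0.0]
gripper_width: 0.52
gripper_force: 0.0
```

Emit:
{"fn": "servo_tool", "kwargs": {"targets": [[-0.27, 0, 0, 0, 45], [-0.27, 0, -0.8, 0, 45], [-0.27, 0, -1.6, 0, 45], [-0.27, 0, -2.2, 0, 45], [-0.27, 0, -2.2, 0, 45]]}}

```text
time_s: 13.48
tcp_pos: [0.4343, -0.2194, 0.083]
ee_rot: [[0.898, -0.441, -0.006], [-0.441, -0.898, 0.002], [-0.006, 0.001, -1.0]]
wrist_force: [-0.4, -0.8, -0.0]
gripper_width: 0.513
gripper_force: 0.0
```

Run:
```python
from h import *
c=shot('wrist','w1'); print(pix(c,[.4365,-.22,.01]),pix(c,[.4365-.045*.897,-.22+.045*.443,.01]),r.sense()['tcp_pos'])
```

```text
(np.float64(282.29844447469446), np.float64(215.94777462893848)) (np.float64(282.25561620316694), np.float64(267.59873622516136)) [ 0.43568625 -0.21981568  0.08475023]
```

View pics/w1.png

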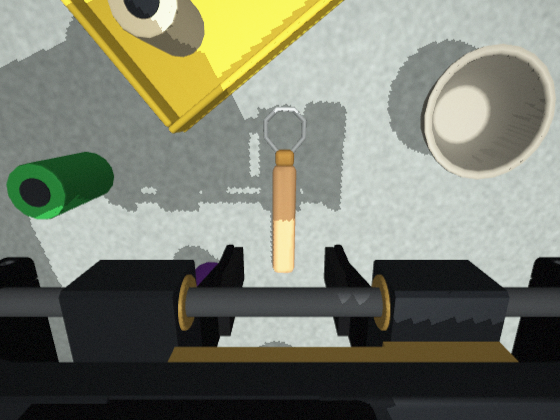

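The wrist view shows the tool centred between the fingers, with its butt at (283,272), as predicted. The post stands in the yellow tray and the bowl is clear of the fingers. Descending.

Emit:
{"fn": "servo_tool", "kwargs": {"targets": [[0, 0, -0.5, 0, 45], [0, 0, -1.1, 0, 45], [0, 0, -1.7, 0, 45], [0, 0, -2, 0, 45], [0, 0, -2.05, 0, 45]]}}

```text
time_s: 13.95
tcp_pos: [0.4364, -0.2199, 0.0237]
ee_rot: [[0.898, -0.44, -0.001], [-0.44, -0.898, 0.0], [-0.001, 0.001, -1.0]]
wrist_force: [0.4, 0.4, -0.2]
gripper_width: 0.522
gripper_force: 0.0
```

Emit:
{"fn": "servo_tool", "kwargs": {"targets": [[0, 0, -0.03, 0, 45], [0, 0, -0.06, 0, 45], [0, 0, -0.06, 0, 45], [0, 0, -0.06, 0, 45], [0, 0, -0.06, 0, 45]]}}

```text
time_s: 14.37
tcp_pos: [0.4368, -0.22, 0.023]
ee_rot: [[0.898, -0.44, 0.001], [-0.44, -0.898, -0.0], [0.001, -0.0, -1.0]]
wrist_force: [0.5, 0.1, -0.4]
gripper_width: 0.517
gripper_force: 0.0
```

Emit:
{"fn": "servo_tool", "kwargs": {"targets": [[0, 0, -0.05, 0, 45], [0, 0, -0.1, 0, 45], [0, 0, -0.1, 0, 45], [0, 0, -0.1, 0, 35], [0, 0, -0.1, 0, 25]]}}

```text
time_s: 14.78
tcp_pos: [0.4363, -0.2199, 0.0193]
ee_rot: [[0.898, -0.44, -0.0], [-0.44, -0.898, -0.0], [-0.0, 0.0, -1.0]]
wrist_force: [-0.6, 0.7, 1.1]
gripper_width: 0.434
gripper_force: 0.0
```

Emit:
{"fn": "servo_tool", "kwargs": {"targets": [[0, 0, 0, 0, 15], [0, 0, 0, 0, 8], [0, 0, 0, 0, 8], [0, 0, 0, 0, 8], [0, 0, 0, 0, 8]]}}

```text
time_s: 15.2
tcp_pos: [0.4364, -0.2199, 0.0194]
ee_rot: [[0.898, -0.44, 0.0], [-0.44, -0.898, -0.0], [0.0, -0.0, -1.0]]
wrist_force: [-0.3, -0.5, 0.4]
gripper_width: 0.118
gripper_force: 0.0
```

Emit:
{"fn": "servo_tool", "kwargs": {"targets": [[0, 0, 0, 0, 8], [0, 0, 0.4, 0, 8], [0, 0, 1.2, 0, 8], [0, 0, 2.1, 0, 8], [0, 0, 3, 0, 8]]}}

```text
time_s: 15.62
tcp_pos: [0.4358, -0.2198, 0.1101]
ee_rot: [[0.898, -0.44, -0.001], [-0.44, -0.898, 0.0], [-0.001, 0.0, -1.0]]
wrist_force: [1.1, 0.7, -0.1]
gripper_width: 0.089
gripper_force: 0.0
```

Run:
```python
from h import *
c=shot('wrist','w2')
```

```text
(no output)
```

View pics/w2.png

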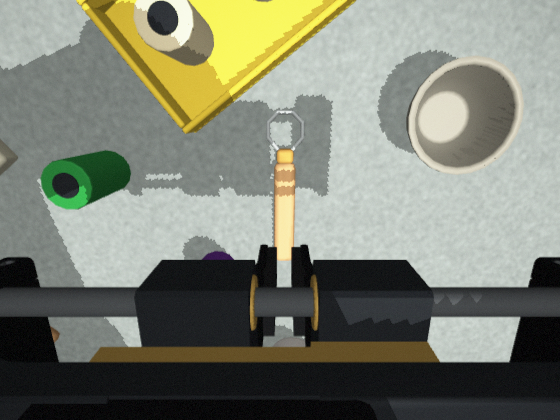

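Run:
```python
from h import *
for f in ('w1','w2'):
    c=load(f); hsv=cv2.cvtColor(c['pixels'],cv2.COLOR_RGB2HSV); H,S,V=[hsv[...,i].astype(int) for i in range(3)]
    m=((H>5)&(H<28)&(S>50)&(V>90)).astype(np.uint8); m[:,:260]=0; m[:,310:]=0; m[:140]=0; m[280:]=0
    v,u=np.nonzero(m); P=np.array([world(c,a,b,.01)[:2] for a,b in zip(u,v)],np.float32)
    print(f,cv2.minAreaRect(P),c['world_from_camera'][:3,3], u.min(),u.max(),v.min(),v.max())
s=r.sense(); print(s['tcp_pos'],s['joints'],s['gripper_width'],s['gripper_force'])
```

```text
w1 ((0.4374334216117859, -0.22147423028945923), (0.018070677295327187, 0.10122265666723251), 63.268096923828125) [ 0.50620613 -0.25514388  0.2487685 ] 272 295 149 272
w2 ((0.43725350499153137, -0.22177615761756897), (0.017857879400253296, 0.10112734884023666), 63.374000549316406) [ 0.50700314 -0.25531668  0.27620605] 274 295 148 260
[ 0.43967151 -0.2210041   0.1157489 ] [ -7.66075635  15.04336398 -26.59732961   0.15465139 -47.79095881
  71.54473452] 0.08918741358275924 0.0
```

Run:
```python
from h import *
c=shot('side','s1'); s=r.sense(); t=s['tcp_pos']; z=s['ee_rot'][:,2]; print(t)
for k in (-.002,0,.017): print(k,pix(c,t+k*z))
u,v=map(int,pix(c,t)); a=cv2.resize(c['pixels'][v-60:v+60,u-80:u+80],None,fx=5,fy=5,interpolation=cv2.INTER_NEAREST)[:,:,::-1].copy()
p=pix(c,t+.017*z); cv2.circle(a,(int((p[0]-u+80)*5),int((p[1]-v+60)*5)),3,(0,0,255),-1); cv2.imwrite('pics/s1c.png',a)
```

```text
[ 0.43956527 -0.22070468  0.11374014]
-0.002 (np.float64(244.19536940713553), np.float64(229.09215308878868))
0 (np.float64(244.2644640528862), np.float64(229.87475606919116))
0.017 (np.float64(244.84405785857527), np.float64(236.4395460732048))
```

View pics/s1c.png

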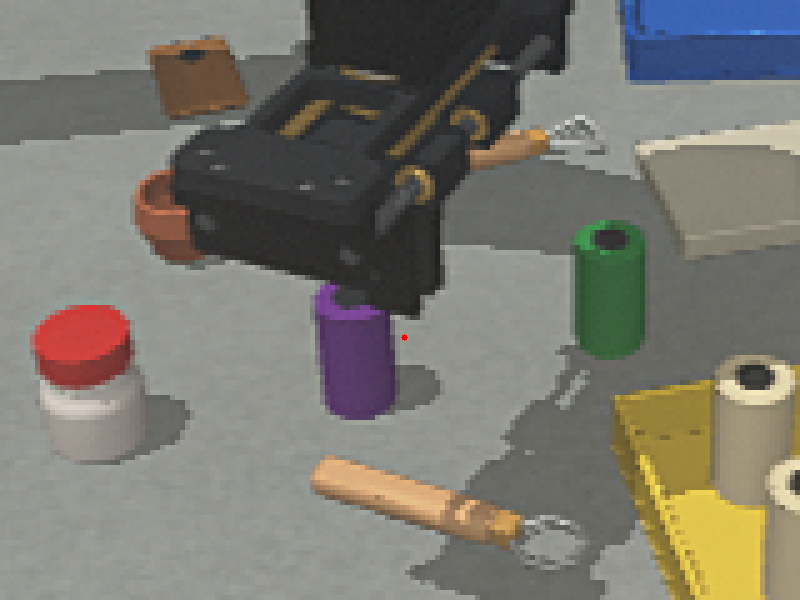

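The side crop shows the fingertips at crop (405,315), against a predicted (404,337). They are really about 11 mm higher than the reading implies, so the fingers closed above the tool. The tool has not moved (0.4 mm). I'll redo the grasp lower, watching the force.

Emit:
{"fn": "servo_tool", "kwargs": {"targets": [[0, 0, 0, 0, 30], [0, 0, 0, 0, 45], [0, 0, 0, 0, 45], [0, 0, -0.6, 0, 45], [0, 0, -1.2, 0, 45]]}}

```text
time_s: 16.13
tcp_pos: [0.4365, -0.22, 0.0727]
ee_rot: [[0.898, -0.44, 0.001], [-0.44, -0.898, -0.0], [0.001, -0.0, -1.0]]
wrist_force: [-0.4, 0.6, 0.3]
gripper_width: 0.38
gripper_force: 0.0
```

Emit:
{"fn": "servo_tool", "kwargs": {"targets": [[0, 0, -0.6, 0, 45], [0, 0, -1.2, 0, 45], [0, 0, -1.5, 0, 45], [0, 0, -1.8, 0, 45], [0, 0, -1.8, 0, 45]]}}

```text
time_s: 16.55
tcp_pos: [0.4349, -0.2197, 0.0174]
ee_rot: [[0.898, -0.44, -0.004], [-0.44, -0.898, 0.001], [-0.004, 0.001, -1.0]]
wrist_force: [0.1, -0.5, 0.7]
gripper_width: 0.517
gripper_force: 0.0
```

Emit:
{"fn": "servo_tool", "kwargs": {"targets": [[0, 0, -0.05, 0, 45], [0, 0, -0.1, 0, 45], [0, 0, -0.15, 0, 45], [0, 0, -0.15, 0, 45], [0, 0, -0.15, 0, 45]]}}

```text
time_s: 16.97
tcp_pos: [0.4366, -0.22, 0.0153]
ee_rot: [[0.898, -0.44, 0.001], [-0.44, -0.898, -0.0], [0.001, -0.0, -1.0]]
wrist_force: [-0.4, -0.1, -0.5]
gripper_width: 0.519
gripper_force: 0.0
```

Emit:
{"fn": "servo_tool", "kwargs": {"targets": [[0, 0, -0.05, 0, 45], [0, 0, -0.1, 0, 45], [0, 0, -0.1, 0, 45], [0, 0, -0.1, 0, 45], [0, 0, -0.1, 0, 45]]}}

```text
time_s: 17.38
tcp_pos: [0.4363, -0.2199, 0.0118]
ee_rot: [[0.898, -0.44, -0.0], [-0.44, -0.898, -0.0], [-0.0, 0.0, -1.0]]
wrist_force: [0.5, -0.0, 1.1]
gripper_width: 0.521
gripper_force: 0.0
```

Emit:
{"fn": "servo_tool", "kwargs": {"targets": [[0, 0, -0.03, 0, 45], [0, 0, -0.06, 0, 45], [0, 0, -0.1, 0, 45], [0, 0, -0.1, 0, 45], [0, 0, -0.1, 0, 45]]}}

```text
time_s: 17.8
tcp_pos: [0.4362, -0.2199, 0.0087]
ee_rot: [[0.898, -0.44, -0.0], [-0.44, -0.898, 0.0], [-0.0, 0.0, -1.0]]
wrist_force: [-0.0, 0.1, 0.4]
gripper_width: 0.514
gripper_force: 0.0
```

Run:
```python
from h import *
c=shot('side','s2'); s=r.sense(); t=s['tcp_pos']; print(t,s['wrist_force'])
z=s['ee_rot'][:,2]; u,v=map(int,pix(c,t)); a=cv2.resize(c['pixels'][v-60:v+60,u-80:u+80],None,fx=5,fy=5,interpolation=cv2.INTER_NEAREST)[:,:,::-1].copy()
p=pix(c,t+.017*z); cv2.circle(a,(int((p[0]-u+80)*5),int((p[1]-v+60)*5)),3,(0,0,255),-1); cv2.imwrite('pics/s2c.png',a)
```

```text
[ 0.43630227 -0.21992526  0.00877997] [ 0.67599118  0.24448305 -0.5004921 ]
```

View pics/s2c.png

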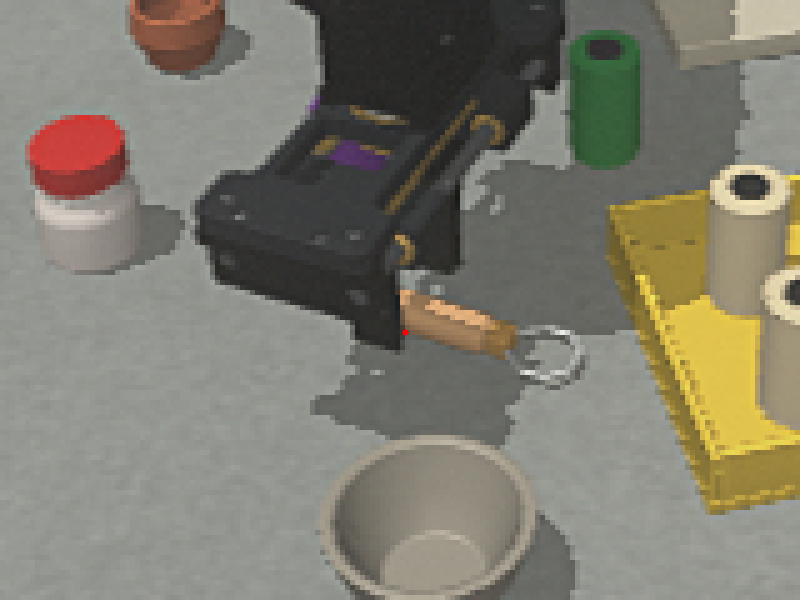

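The fingers now straddle the handle, with the near tip at crop (400,347), close to the table and not touching it. Closing.

Emit:
{"fn": "servo_tool", "kwargs": {"targets": [[0, 0, 0, 0, 30], [0, 0, 0, 0, 15], [0, 0, 0, 0, 8], [0, 0, 0, 0, 8], [0, 0, 0, 0, 8]]}}

```text
time_s: 18.27
tcp_pos: [0.4363, -0.2199, 0.0089]
ee_rot: [[0.898, -0.44, 0.0], [-0.44, -0.898, -0.0], [0.0, -0.0, -1.0]]
wrist_force: [0.9, -0.7, 0.4]
gripper_width: 0.223
gripper_force: 0.0
```

Emit:
{"fn": "servo_tool", "kwargs": {"targets": [[0, 0, 0, 0, 8], [0, 0, 0, 0, 8], [0, 0, 0, 0, 8], [0, 0, 0, 0, 8], [0, 0, 0, 0, 8]]}}

```text
time_s: 18.68
tcp_pos: [0.4363, -0.2199, 0.0089]
ee_rot: [[0.898, -0.44, -0.0], [-0.44, -0.898, -0.0], [-0.0, 0.0, -1.0]]
wrist_force: [-0.0, -0.2, 0.0]
gripper_width: 0.183
gripper_force: 30.0
```

Emit:
{"fn": "servo_tool", "kwargs": {"targets": [[0, 0, 0.4, 0, 8], [0, 0, 1.2, 0, 8], [0, 0, 2.2, 0, 8], [0, 0, 3.2, 0, 8], [0, 0, 4, 0, 8]]}}

```text
time_s: 19.1
tcp_pos: [0.4366, -0.22, 0.1309]
ee_rot: [[0.898, -0.44, 0.002], [-0.44, -0.898, -0.0], [0.002, -0.0, -1.0]]
wrist_force: [-0.5, -0.2, -0.3]
gripper_width: 0.183
gripper_force: 30.0
```

Emit:
{"fn": "servo_tool", "kwargs": {"targets": [[0.4, 0.8, 0, -0.1, 8], [0.9, 1.9, 0, -0.2, 8], [1.4, 3, 0, -0.3, 8], [1.9, 4.1, 0, -0.4, 8], [2.4, 5.2, 0, -0.5, 8]]}}

```text
time_s: 19.52
tcp_pos: [0.5085, -0.0624, 0.129]
ee_rot: [[0.573, -0.82, 0.0], [-0.82, -0.573, 0.0], [-0.0, -0.0, -1.0]]
wrist_force: [0.2, 0.1, 0.1]
gripper_width: 0.18
gripper_force: 30.0
```

Emit:
{"fn": "servo_tool", "kwargs": {"targets": [[0.5, 1.1, 0, -0.1, 8], [1, 2.2, 0, -0.2, 8], [1.5, 3.3, 0, -0.3, 8], [2, 4.4, 0, -0.4, 8], [2.5, 5.5, 0, -0.5, 8]]}}

```text
time_s: 19.93
tcp_pos: [0.5835, 0.1028, 0.1286]
ee_rot: [[0.11, -0.994, -0.001], [-0.994, -0.11, -0.0], [-0.0, 0.001, -1.0]]
wrist_force: [1.3, -0.5, -0.5]
gripper_width: 0.179
gripper_force: 30.0
```

Emit:
{"fn": "servo_tool", "kwargs": {"targets": [[0.5, 1.1, 0, -0.07, 8], [1, 2.2, 0, -0.134, 8], [1.5, 3.3, 0, -0.134, 8], [2, 4.4, 0, -0.134, 8], [2.3, 5, 0, -0.134, 8]]}}

```text
time_s: 20.35
tcp_pos: [0.6532, 0.2546, 0.128]
ee_rot: [[-0.017, -1.0, 0.0], [-1.0, 0.017, 0.0], [-0.0, -0.0, -1.0]]
wrist_force: [1.5, 1.2, -1.0]
gripper_width: 0.184
gripper_force: 30.0
```

Emit:
{"fn": "servo_tool", "kwargs": {"targets": [[0.09, 0.28, 0, 0, 8], [0.09, 0.28, 0, 0, 8], [0.09, 0.28, -0.5, 0, 8], [0.09, 0.28, -1.2, 0, 8], [0.09, 0.28, -1.7, 0, 8]]}}

```text
time_s: 20.77
tcp_pos: [0.6538, 0.2577, 0.0768]
ee_rot: [[-0.021, -1.0, -0.002], [-1.0, 0.021, -0.0], [0.0, 0.002, -1.0]]
wrist_force: [-0.3, -0.8, -1.2]
gripper_width: 0.18
gripper_force: 30.0
```

Run:
```python
from h import *
c=shot('side','s3'); s=r.sense(); print(s['tcp_pos'],s['gripper_width'])
cv2.imwrite('pics/s3c.png',cv2.resize(c['pixels'][110:270,200:410],None,fx=3.6,fy=3.6,interpolation=cv2.INTER_CUBIC)[:,:,::-1])
```

```text
[0.65177629 0.25670963 0.0729483 ] 0.18363731250883975
```

View pics/s3c.png

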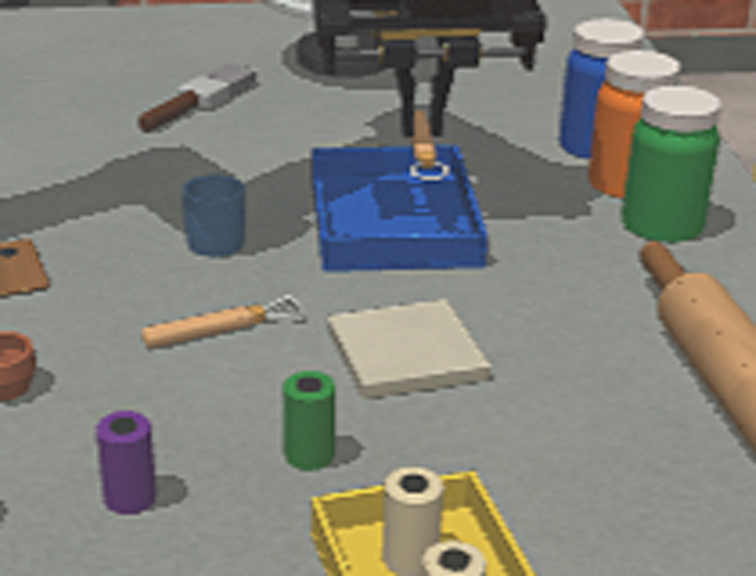

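Tool_a is held level over the blue tray, and both posts stand in the yellow tray. Lowering.

Emit:
{"fn": "servo_tool", "kwargs": {"targets": [[0, 0, -0.5, 0, 8], [0, 0, -1, 0, 8], [0, 0, -1.4, 0, 8], [0, 0, -1.7, 0, 8], [0, 0, -1.8, 0, 8]]}}

```text
time_s: 21.23
tcp_pos: [0.654, 0.2583, 0.0224]
ee_rot: [[-0.02, -1.0, -0.003], [-1.0, 0.02, -0.001], [0.001, 0.003, -1.0]]
wrist_force: [0.6, -1.0, -0.6]
gripper_width: 0.177
gripper_force: 30.0
```

Emit:
{"fn": "servo_tool", "kwargs": {"targets": [[0, 0, 0, 0, 8], [0, 0, -0.05, 0, 8], [0, 0, -0.1, 0, 8], [0, 0, -0.1, 0, 8], [0, 0, -0.1, 0, 8]]}}

```text
time_s: 21.65
tcp_pos: [0.6552, 0.2597, 0.0214]
ee_rot: [[-0.019, -1.0, 0.001], [-1.0, 0.019, 0.0], [-0.0, -0.001, -1.0]]
wrist_force: [-0.7, -0.3, -0.5]
gripper_width: 0.182
gripper_force: 30.0
```

Emit:
{"fn": "servo_tool", "kwargs": {"targets": [[0, 0, -0.05, 0, 8], [0, 0, -0.1, 0, 8], [0, 0, -0.15, 0, 8], [0, 0, -0.15, 0, 8], [0, 0, -0.15, 0, 8]]}}

```text
time_s: 22.07
tcp_pos: [0.6549, 0.2594, 0.0161]
ee_rot: [[-0.019, -1.0, -0.0], [-1.0, 0.019, -0.0], [0.0, 0.0, -1.0]]
wrist_force: [-0.1, -0.7, -0.4]
gripper_width: 0.185
gripper_force: 30.0
```

Emit:
{"fn": "servo_tool", "kwargs": {"targets": [[0, 0, -0.03, 0, 8], [0, 0, -0.06, 0, 8], [0, 0, -0.06, 0, 8], [0, 0, -0.06, 0, 8], [0, 0, -0.06, 0, 8]]}}

```text
time_s: 22.48
tcp_pos: [0.6551, 0.2595, 0.0145]
ee_rot: [[-0.019, -1.0, 0.0], [-1.0, 0.019, -0.0], [0.0, -0.0, -1.0]]
wrist_force: [-0.3, 0.6, -0.1]
gripper_width: 0.18
gripper_force: 30.0
```

Emit:
{"fn": "servo_tool", "kwargs": {"targets": [[0, 0, -0.02, 0, 8], [0, 0, -0.02, 0, 8], [0, 0, -0.02, 0, 20], [0, 0, -0.02, 0, 28], [0, 0, -0.02, 0, 28]]}}

```text
time_s: 22.9
tcp_pos: [0.6551, 0.2595, 0.014]
ee_rot: [[-0.019, -1.0, 0.0], [-1.0, 0.019, 0.0], [-0.0, -0.0, -1.0]]
wrist_force: [-0.2, -0.4, -0.3]
gripper_width: 0.283
gripper_force: 0.0
```

Emit:
{"fn": "servo_tool", "kwargs": {"targets": [[0, 0, 0, 0, 28], [0, 0, 0, 0, 28], [0, 0, 0.3, 0, 28], [0, 0, 0.8, 0, 28], [0, 0, 1.5, 0, 28]]}}

```text
time_s: 23.32
tcp_pos: [0.654, 0.2589, 0.0581]
ee_rot: [[-0.019, -1.0, -0.003], [-1.0, 0.019, -0.002], [0.002, 0.003, -1.0]]
wrist_force: [0.5, -0.1, -0.0]
gripper_width: 0.322
gripper_force: 0.0
```

Emit:
{"fn": "servo_tool", "kwargs": {"targets": [[0, 0, 0.6, 0, 28], [0, 0, 1.2, 0, 35], [0, 0, 1.8, 0, 45], [0, 0, 2.2, 0, 45], [0, 0, 2.2, 0, 45]]}}

```text
time_s: 23.73
tcp_pos: [0.6569, 0.2603, 0.1293]
ee_rot: [[-0.018, -1.0, 0.006], [-1.0, 0.018, 0.003], [-0.003, -0.006, -1.0]]
wrist_force: [0.2, -0.2, 1.1]
gripper_width: 0.489
gripper_force: 0.0
```

Emit:
{"fn": "servo_tool", "kwargs": {"targets": [[-0.5, -0.5, 0, -0.1, 45], [-1.2, -1.2, 0, -0.2, 45], [-1.9, -1.9, 0, -0.3, 45], [-2.6, -2.6, 0, -0.4, 45], [-3.3, -3.3, 0, -0.5, 45]]}}

```text
time_s: 24.15
tcp_pos: [0.5543, 0.1592, 0.1238]
ee_rot: [[-0.5, -0.866, -0.002], [-0.866, 0.5, -0.001], [0.002, 0.001, -1.0]]
wrist_force: [-1.2, -0.0, 0.1]
gripper_width: 0.518
gripper_force: 0.0
```

Emit:
{"fn": "servo_tool", "kwargs": {"targets": [[-0.7, -0.7, 0, -0.1, 45], [-1.4, -1.4, 0, -0.2, 45], [-2.1, -2.1, 0, -0.3, 45], [-2.8, -2.7, 0, -0.4, 45], [-3.26, -3.14, 0, -0.5, 45]]}}

```text
time_s: 24.57
tcp_pos: [0.4552, 0.0644, 0.1241]
ee_rot: [[-0.855, -0.519, -0.003], [-0.519, 0.855, -0.001], [0.003, 0.001, -1.0]]
wrist_force: [-1.3, 0.5, 0.0]
gripper_width: 0.517
gripper_force: 0.0
```

Emit:
{"fn": "servo_tool", "kwargs": {"targets": [[0, 0, 0, -0.1, 45], [0, 0, 0, -0.216, 45], [0, 0, -0.4, -0.216, 45], [0, 0, -0.8, -0.216, 45], [0, 0, -0.8, -0.216, 45]]}}

```text
time_s: 24.98
tcp_pos: [0.4561, 0.0654, 0.0986]
ee_rot: [[-0.944, -0.329, -0.005], [-0.329, 0.944, -0.002], [0.006, -0.0, -1.0]]
wrist_force: [0.3, 0.5, 0.4]
gripper_width: 0.519
gripper_force: 0.0
```

Run:
```python
from h import *
c=shot('wrist','w3'); hsv=cv2.cvtColor(c['pixels'],cv2.COLOR_RGB2HSV); H,S,V=[hsv[...,i].astype(int) for i in range(3)]
m=((H>5)&(H<28)&(S>50)&(V>90)).astype(np.uint8); m[:,:255]=0; m[:,315:]=0; m[:100]=0; m[290:]=0
v,u=np.nonzero(m); P=np.array([world(c,a,b,.01)[:2] for a,b in zip(u,v)],np.float32)
print(cv2.minAreaRect(P),r.sense()['tcp_pos'], u.min(),u.max(),v.min(),v.max())
c=load('w2')
```

```text
((0.45900940895080566, 0.06552831828594208), (0.10202039033174515, 0.018008625134825706), 19.24139976501465) [0.45691832 0.06566884 0.09964251] 272 294 156 272
```

View pics/w3.png

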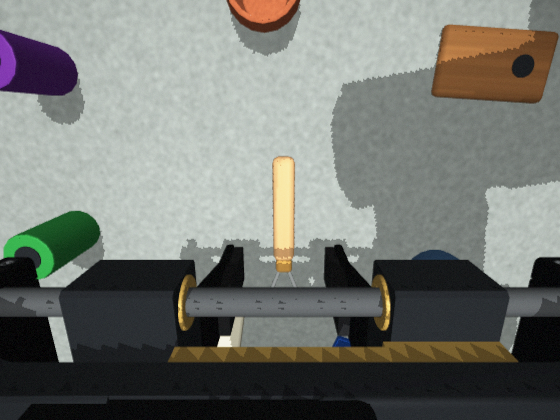

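The wrist view shows tool_b centred between the fingers (handle columns 272–294), and its position and angle match the top view. Descending in stages.

Emit:
{"fn": "servo_tool", "kwargs": {"targets": [[0, 0, -0.6, 0, 45], [0, 0, -1.2, 0, 45], [0, 0, -1.8, 0, 45], [0, 0, -2.4, 0, 45], [0, 0, -2.6, 0, 45]]}}

```text
time_s: 25.45
tcp_pos: [0.4571, 0.0658, 0.0212]
ee_rot: [[-0.944, -0.329, -0.003], [-0.329, 0.944, -0.002], [0.004, -0.0, -1.0]]
wrist_force: [0.5, 0.1, 0.1]
gripper_width: 0.517
gripper_force: 0.0
```

Emit:
{"fn": "servo_tool", "kwargs": {"targets": [[0, 0, -0.1, 0, 45], [0, 0, -0.2, 0, 45], [0, 0, -0.3, 0, 45], [0, 0, -0.3, 0, 45], [0, 0, -0.3, 0, 45]]}}

```text
time_s: 25.87
tcp_pos: [0.4586, 0.0665, 0.0145]
ee_rot: [[-0.944, -0.33, 0.001], [-0.33, 0.944, 0.001], [-0.001, 0.0, -1.0]]
wrist_force: [-0.5, -0.8, 0.1]
gripper_width: 0.516
gripper_force: 0.0
```

Emit:
{"fn": "servo_tool", "kwargs": {"targets": [[0, 0, -0.06, 0, 45], [0, 0, -0.12, 0, 45], [0, 0, -0.18, 0, 40], [0, 0, -0.18, 0, 30], [0, 0, -0.18, 0, 20]]}}

```text
time_s: 26.28
tcp_pos: [0.4581, 0.0662, 0.0084]
ee_rot: [[-0.944, -0.33, -0.0], [-0.33, 0.944, -0.0], [0.0, -0.0, -1.0]]
wrist_force: [0.0, 0.2, -0.5]
gripper_width: 0.386
gripper_force: 0.0
```

Emit:
{"fn": "servo_tool", "kwargs": {"targets": [[0, 0, 0, 0, 8], [0, 0, 0, 0, 8], [0, 0, 0, 0, 8], [0, 0, 0, 0, 8], [0, 0, 0, 0, 8]]}}

```text
time_s: 26.7
tcp_pos: [0.4583, 0.0663, 0.0086]
ee_rot: [[-0.944, -0.33, 0.0], [-0.33, 0.944, 0.0], [-0.0, 0.0, -1.0]]
wrist_force: [0.4, -0.2, 0.4]
gripper_width: 0.186
gripper_force: 30.0
```

Emit:
{"fn": "servo_tool", "kwargs": {"targets": [[0, 0, 0, 0, 8], [0, 0, 0, 0, 8], [0, 0, 0.4, 0, 8], [0, 0, 1.2, 0, 8], [0, 0, 2, 0, 8]]}}

```text
time_s: 27.12
tcp_pos: [0.4572, 0.0658, 0.0684]
ee_rot: [[-0.944, -0.329, -0.003], [-0.329, 0.944, -0.002], [0.003, -0.0, -1.0]]
wrist_force: [1.2, 0.2, -1.1]
gripper_width: 0.189
gripper_force: 30.0
```

Emit:
{"fn": "servo_tool", "kwargs": {"targets": [[0, 0, 0.8, 0, 8], [0.2, 0.2, 1.6, 0.1, 8], [0.7, 0.8, 2, 0.2, 8], [1.3, 1.5, 2, 0.3, 8], [1.9, 2.2, 2, 0.4, 8]]}}

```text
time_s: 27.53
tcp_pos: [0.5161, 0.1331, 0.13]
ee_rot: [[-0.738, -0.674, 0.002], [-0.674, 0.738, 0.002], [-0.003, -0.0, -1.0]]
wrist_force: [0.5, 0.3, 0.4]
gripper_width: 0.185
gripper_force: 30.0
```

Emit:
{"fn": "servo_tool", "kwargs": {"targets": [[0.6, 0.7, 0, 0.1, 8], [1.2, 1.4, 0, 0.2, 8], [1.8, 2.1, 0, 0.3, 8], [2.3, 2.7, 0, 0.4, 8], [2.7, 3.1, 0, 0.5, 8]]}}

```text
time_s: 27.95
tcp_pos: [0.597, 0.2269, 0.1278]
ee_rot: [[-0.323, -0.946, -0.0], [-0.946, 0.323, -0.0], [0.0, 0.0, -1.0]]
wrist_force: [0.1, 0.0, -0.8]
gripper_width: 0.19
gripper_force: 30.0
```

Emit:
{"fn": "servo_tool", "kwargs": {"targets": [[0.06, 0.11, 0, 0.1, 8], [0.06, 0.11, 0, 0.2, 8], [0.06, 0.11, 0, 0.313, 8], [0.06, 0.11, -0.5, 0.313, 8], [0.06, 0.11, -1.2, 0.313, 8]]}}

```text
time_s: 28.37
tcp_pos: [0.5992, 0.2294, 0.0939]
ee_rot: [[-0.021, -1.0, 0.004], [-1.0, 0.021, 0.002], [-0.002, -0.004, -1.0]]
wrist_force: [-0.5, 0.3, -0.6]
gripper_width: 0.185
gripper_force: 30.0
```

Emit:
{"fn": "servo_tool", "kwargs": {"targets": [[0, 0, -0.7, 0, 8], [0, 0, -1.3, 0, 8], [0, 0, -1.8, 0, 8], [0, 0, -2.1, 0, 8], [0, 0, -2.2, 0, 8]]}}

```text
time_s: 28.78
tcp_pos: [0.5968, 0.2278, 0.0243]
ee_rot: [[-0.022, -1.0, -0.004], [-1.0, 0.022, -0.002], [0.002, 0.003, -1.0]]
wrist_force: [0.0, 0.3, -0.1]
gripper_width: 0.188
gripper_force: 30.0
```

Emit:
{"fn": "servo_tool", "kwargs": {"targets": [[0, 0, 0, 0, 8], [0, 0, -0.05, 0, 8], [0, 0, -0.1, 0, 8], [0, 0, -0.1, 0, 8], [0, 0, -0.1, 0, 8]]}}

```text
time_s: 29.2
tcp_pos: [0.5983, 0.2288, 0.0242]
ee_rot: [[-0.022, -1.0, 0.001], [-1.0, 0.022, 0.001], [-0.001, -0.001, -1.0]]
wrist_force: [-0.1, -0.6, 0.2]
gripper_width: 0.186
gripper_force: 30.0
```

Target z is about 0.0138, so roughly 0.0105 (0.35 units) further down.

Emit:
{"fn": "servo_tool", "kwargs": {"targets": [[0, 0, -0.1, 0, 8], [0, 0, -0.2, 0, 8], [0, 0, -0.28, 0, 8], [0, 0, -0.33, 0, 8], [0, 0, -0.33, 0, 8]]}}

```text
time_s: 29.62
tcp_pos: [0.5978, 0.2284, 0.0136]
ee_rot: [[-0.022, -1.0, -0.001], [-1.0, 0.022, -0.001], [0.001, 0.001, -1.0]]
wrist_force: [-1.0, -0.4, -0.0]
gripper_width: 0.187
gripper_force: 30.0
```

Emit:
{"fn": "servo_tool", "kwargs": {"targets": [[0, 0, 0, 0, 8], [0, 0, 0, 0, 8], [0, 0, 0, 0, 20], [0, 0, 0, 0, 28], [0, 0, 0, 0, 28]]}}

```text
time_s: 30.03
tcp_pos: [0.5983, 0.2287, 0.0136]
ee_rot: [[-0.022, -1.0, 0.001], [-1.0, 0.022, 0.0], [-0.0, -0.001, -1.0]]
wrist_force: [0.5, -0.1, 0.4]
gripper_width: 0.286
gripper_force: 0.0
```

Emit:
{"fn": "servo_tool", "kwargs": {"targets": [[0, 0, 0, 0, 28], [0, 0, 0, 0, 28], [0, 0, 0.3, 0, 28], [0, 0, 0.8, 0, 28], [0, 0, 1.5, 0, 28]]}}

```text
time_s: 30.45
tcp_pos: [0.5971, 0.228, 0.058]
ee_rot: [[-0.022, -1.0, -0.003], [-1.0, 0.022, -0.002], [0.002, 0.003, -1.0]]
wrist_force: [0.2, -0.9, 0.1]
gripper_width: 0.32
gripper_force: 0.0
```

Emit:
{"fn": "servo_tool", "kwargs": {"targets": [[0, 0, 0.6, 0, 40], [0, 0, 1.2, 0, 60], [0, 0, 1.8, 0, 80], [0, 0, 2.2, 0, 80], [0, 0, 2.2, 0, 80]]}}

```text
time_s: 30.87
tcp_pos: [0.6, 0.2296, 0.1289]
ee_rot: [[-0.021, -1.0, 0.007], [-1.0, 0.021, 0.003], [-0.004, -0.007, -1.0]]
wrist_force: [0.4, 0.9, -0.2]
gripper_width: 0.616
gripper_force: 0.0
```

Emit:
{"fn": "servo_tool", "kwargs": {"targets": [[-0.6, -0.1, 0, 0, 85], [-1.6, -0.2, 0, 0, 85], [-2.6, -0.4, 0, 0, 85], [-3.6, -0.5, 0, 0, 85], [-4.3, -0.63, 0, 0, 85]]}}

```text
time_s: 31.28
tcp_pos: [0.4663, 0.2086, 0.1239]
ee_rot: [[-0.022, -1.0, -0.002], [-1.0, 0.022, -0.001], [0.001, 0.002, -1.0]]
wrist_force: [-0.1, -0.0, 0.8]
gripper_width: 0.948
gripper_force: 0.0
```

Emit:
{"fn": "servo_tool", "kwargs": {"targets": [[-0.07, 0, 0, 0, 85], [-0.07, 0, 0, 0, 85], [-0.07, 0, -0.4, 0, 85], [-0.07, 0, -0.7, 0, 85], [-0.07, 0, -0.7, 0, 85]]}}

```text
time_s: 31.7
tcp_pos: [0.4664, 0.209, 0.1014]
ee_rot: [[-0.023, -1.0, -0.003], [-1.0, 0.023, -0.002], [0.002, 0.003, -1.0]]
wrist_force: [0.7, -0.2, -0.2]
gripper_width: 0.975
gripper_force: 0.0
```

Run:
```python
from h import *
s=r.sense();print(s['tcp_pos']); c=load('top0'); print(world(c,177.9,240.3,.055), world(c,266,177,.016))
shot('wrist','w4')
```

```text
[0.46642341 0.20901244 0.10143348]
[0.46621244 0.20906147 0.055     ] [0.61122291 0.02167409 0.016     ]
```

View pics/w4.png

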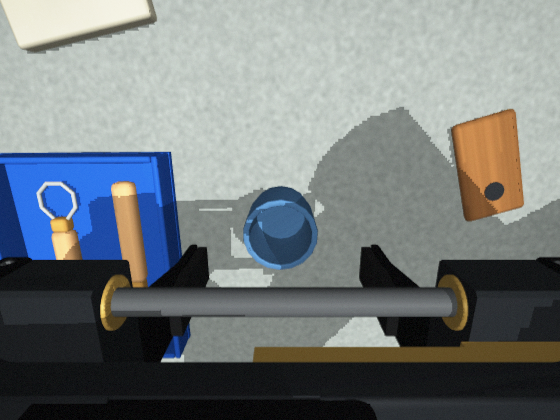

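The wrist view shows the cup centred between the fingers (columns 244–317). Both tools lie in the blue tray. Descending on the cup.

Emit:
{"fn": "servo_tool", "kwargs": {"targets": [[0, 0, -0.5, 0, 85], [0, 0, -1.1, 0, 85], [0, 0, -1.7, 0, 85], [0, 0, -2.3, 0, 85], [0, 0, -2.5, 0, 85]]}}

```text
time_s: 32.17
tcp_pos: [0.4663, 0.2088, 0.0264]
ee_rot: [[-0.023, -1.0, -0.003], [-1.0, 0.023, -0.003], [0.003, 0.003, -1.0]]
wrist_force: [-0.1, -0.4, 0.1]
gripper_width: 0.977
gripper_force: 0.0
```

Emit:
{"fn": "servo_tool", "kwargs": {"targets": [[0, 0, 0, 0, 70], [0, 0, 0, 0, 60], [0, 0, 0, 0, 45], [0, 0, 0, 0, 42], [0, 0, 0, 0, 42]]}}

```text
time_s: 32.58
tcp_pos: [0.4675, 0.2101, 0.0296]
ee_rot: [[-0.022, -1.0, 0.002], [-1.0, 0.022, 0.001], [-0.001, -0.002, -1.0]]
wrist_force: [-0.4, -0.5, 0.3]
gripper_width: 0.682
gripper_force: 0.0
```

Emit:
{"fn": "servo_tool", "kwargs": {"targets": [[0, 0, 0, 0, 42], [0, 0, 0, 0, 42], [0, 0, 0, 0, 42], [0, 0, 0, 0, 42], [0, 0, 0, 0, 42]]}}

```text
time_s: 33.0
tcp_pos: [0.4676, 0.2102, 0.0295]
ee_rot: [[-0.021, -1.0, 0.002], [-1.0, 0.021, 0.001], [-0.001, -0.002, -1.0]]
wrist_force: [-0.1, 1.0, 6.2]
gripper_width: 0.62
gripper_force: 30.1
```

Emit:
{"fn": "servo_tool", "kwargs": {"targets": [[0, 0, 0.3, 0, 42], [0, 0, 0.9, 0, 42], [0, 0, 1.7, 0, 42], [0, 0, 2.4, 0, 42], [0, 0, 3, 0, 42]]}}

```text
time_s: 33.42
tcp_pos: [0.4666, 0.2095, 0.1201]
ee_rot: [[-0.022, -1.0, -0.0], [-1.0, 0.022, 0.0], [-0.0, 0.0, -1.0]]
wrist_force: [0.4, 0.2, -1.4]
gripper_width: 0.626
gripper_force: 30.0
```

Emit:
{"fn": "servo_tool", "kwargs": {"targets": [[0.3, -0.4, 0, 0, 42], [0.9, -1.1, 0, 0, 42], [1.5, -2, 0, 0, 42], [2.1, -2.8, 0, 0, 42], [2.7, -3.6, 0, 0, 42]]}}

```text
time_s: 33.83
tcp_pos: [0.5479, 0.1004, 0.1187]
ee_rot: [[-0.022, -1.0, -0.001], [-1.0, 0.022, -0.0], [0.0, 0.001, -1.0]]
wrist_force: [0.6, 0.8, -1.3]
gripper_width: 0.62
gripper_force: 30.0
```

Emit:
{"fn": "servo_tool", "kwargs": {"targets": [[0.6, -0.8, 0, 0, 42], [1.2, -1.6, 0, 0, 42], [1.7, -2.2, 0, 0, 42], [2.1, -2.66, 0, 0, 42], [2.1, -2.66, 0, 0, 42]]}}

```text
time_s: 34.25
tcp_pos: [0.6121, 0.0193, 0.1181]
ee_rot: [[-0.026, -1.0, -0.001], [-1.0, 0.026, -0.001], [0.001, 0.001, -1.0]]
wrist_force: [0.8, -0.9, -0.4]
gripper_width: 0.618
gripper_force: 30.0
```

Emit:
{"fn": "servo_tool", "kwargs": {"targets": [[0, 0, 0, 0, 42], [0, 0, -0.5, 0, 42], [0, 0, -1.1, 0, 42], [0, 0, -1.6, 0, 42], [0, 0, -2, 0, 42]]}}

```text
time_s: 34.67
tcp_pos: [0.6092, 0.0227, 0.0575]
ee_rot: [[-0.021, -1.0, -0.003], [-1.0, 0.021, -0.0], [0.0, 0.003, -1.0]]
wrist_force: [-0.9, 0.2, -1.8]
gripper_width: 0.623
gripper_force: 30.0
```

Emit:
{"fn": "servo_tool", "kwargs": {"targets": [[0, 0, 0, 0, 42], [0, 0, 0, 0, 42], [0, 0, -0.1, 0, 42], [0, 0, -0.15, 0, 42], [0, 0, -0.15, 0, 42]]}}

```text
time_s: 35.08
tcp_pos: [0.611, 0.0222, 0.0547]
ee_rot: [[-0.022, -1.0, 0.001], [-1.0, 0.022, 0.0], [-0.0, -0.001, -1.0]]
wrist_force: [0.3, 0.1, -0.2]
gripper_width: 0.625
gripper_force: 30.0
```

Emit:
{"fn": "servo_tool", "kwargs": {"targets": [[0, 0, -0.1, 0, 42], [0, 0, -0.2, 0, 42], [0, 0, -0.25, 0, 42], [0, 0, -0.27, 0, 42], [0, 0, -0.27, 0, 42]]}}

```text
time_s: 35.5
tcp_pos: [0.6108, 0.0218, 0.0459]
ee_rot: [[-0.022, -1.0, -0.0], [-1.0, 0.022, -0.0], [0.0, 0.0, -1.0]]
wrist_force: [0.0, 0.5, -0.1]
gripper_width: 0.619
gripper_force: 30.0
```

Emit:
{"fn": "servo_tool", "kwargs": {"targets": [[0, 0, -0.03, 0, 42], [0, 0, -0.05, 0, 42], [0, 0, -0.05, 0, 42], [0, 0, -0.05, 0, 42], [0, 0, -0.05, 0, 42]]}}

```text
time_s: 35.92
tcp_pos: [0.6111, 0.0218, 0.0456]
ee_rot: [[-0.022, -1.0, 0.001], [-1.0, 0.022, -0.0], [0.0, -0.001, -1.0]]
wrist_force: [-2.5, -0.1, 5.6]
gripper_width: 0.617
gripper_force: 30.1
```

Contact with the bat (5.6 N upward). Releasing and withdrawing.

Emit:
{"fn": "servo_tool", "kwargs": {"targets": [[0, 0, 0, 0, 56], [0, 0, 0, 0, 64], [0, 0, 0, 0, 72], [0, 0, 0, 0, 80], [0, 0, 0, 0, 80]]}}

```text
time_s: 36.33
tcp_pos: [0.611, 0.0219, 0.0443]
ee_rot: [[-0.022, -1.0, -0.0], [-1.0, 0.022, 0.0], [-0.0, 0.0, -1.0]]
wrist_force: [0.3, -0.2, -0.3]
gripper_width: 0.856
gripper_force: 0.0
```

Emit:
{"fn": "servo_tool", "kwargs": {"targets": [[0, 0, 0.2, 0, 80], [0, 0, 0.6, 0, 80], [0, 0, 1.3, 0, 80], [0, 0, 2.1, 0, 80], [0, 0, 3, 0, 80]]}}

```text
time_s: 36.75
tcp_pos: [0.6103, 0.0217, 0.1349]
ee_rot: [[-0.022, -1.0, -0.002], [-1.0, 0.022, -0.001], [0.001, 0.002, -1.0]]
wrist_force: [1.2, -0.1, -0.3]
gripper_width: 0.922
gripper_force: 0.0
```

Emit:
{"fn": "servo_tool", "kwargs": {"targets": [[-1, 0.5, 0.8, 0, 80], [-2, 1, 1.4, 0, 80], [-3, 1.5, 2, 0, 80], [-4, 2, 2.5, 0, 80], [-5, 2.5, 3, 0, 80]]}}

```text
time_s: 37.17
tcp_pos: [0.4596, 0.0972, 0.2258]
ee_rot: [[-0.023, -1.0, 0.001], [-1.0, 0.023, 0.001], [-0.001, -0.001, -1.0]]
wrist_force: [-0.3, 1.8, 0.3]
gripper_width: 0.916
gripper_force: 0.0
```

Emit:
{"fn": "servo_tool", "kwargs": {"targets": [[-0.5, 1, 0, 0, 80], [-0.8, 2, 0, 0, 80], [-1, 3, 0, 0, 80], [-1, 4, 0, 0, 80], [-1, 5, 0, 0, 80]]}}

```text
time_s: 37.58
tcp_pos: [0.4303, 0.2483, 0.2256]
ee_rot: [[-0.021, -1.0, 0.001], [-1.0, 0.021, 0.001], [-0.001, -0.001, -1.0]]
wrist_force: [0.4, -0.2, -0.3]
gripper_width: 0.92
gripper_force: 0.0
```

Run:
```python
from h import *
c=shot('top','top2'); shot('side','side2'); im=c['pixels'];print(r.sense()['tcp_pos'])
print('bowl',np.abs(im[215:270,420:475].astype(int)-load('top0')['pixels'][215:270,420:475]).mean())
cv2.imwrite('pics/top2c.png',cv2.resize(im[125:285,110:480],None,fx=2.15,fy=2.15,interpolation=cv2.INTER_CUBIC)[:,:,::-1])
d=load('side2')['pixels']; cv2.imwrite('pics/side2c.png',cv2.resize(d[130:345,215:375],None,fx=2.7,fy=2.7,interpolation=cv2.INTER_CUBIC)[:,:,::-1])
```

```text
[0.43112016 0.25037562 0.22493909]
bowl 8.986997245179063
```

View pics/top2c.png

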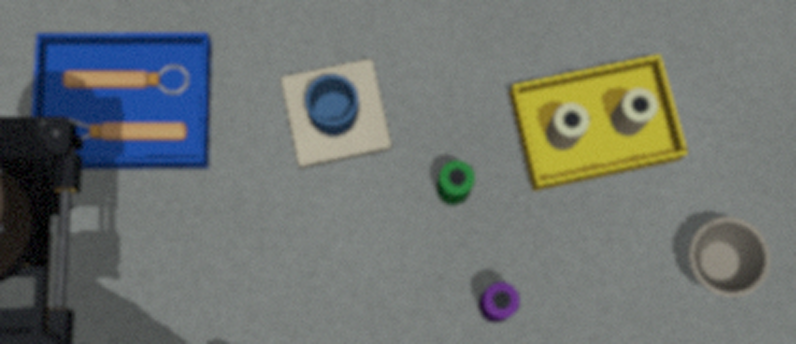

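View pics/side2c.png

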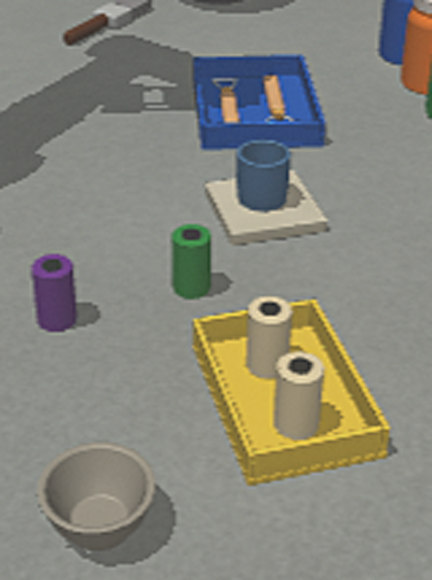

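All five objects stand or lie as intended: tools flat in the blue tray, two posts upright in the yellow tray, cup on the bat, and bowl at its starting pixel (449,244). One numeric check of the cup and bowl before handing in.

Run:
```python
from h import *
c=load('top2'); a=load('top0')
p=world(c,110+332/2.15,125+104/2.15,.071)[:2]-world(a,266,177,.016)[:2]; print('cup-bat',p)
g=lambda k:cv2.cvtColor(k['pixels'],cv2.COLOR_RGB2GRAY)[210:280,415:485].astype(np.float32)
print('bowl shift px',cv2.phaseCorrelate(g(a),g(c)))
ctr=np.array([.592,-.248]); R=lambda d:np.array([[np.cos(d),np.sin(d)],[-np.sin(d),np.cos(d)]])
for u,v in ((572,120),(640,105)): print('post in bin',R(np.radians(10.9))@(world(c,110+u/2.15,125+v/2.15,.065)[:2]-ctr))
```

```text
cup-bat [-0.00697199  0.00178826]
bowl shift px ((-0.0022590817296688215, 0.01837975938390457), 0.8942404209095755)
post in bin [-0.00161578  0.03326575]
post in bin [-0.00092433 -0.03714804]
```

```bash
python3 -c "
from station import r
print(r.finish_job())"
```

```text
the job is handed in; nothing more can be done
None
```

The job is handed in, though no verdict came back; the last images showed both tools flat in the blue tray, both posts upright in the yellow tray, the cup upright on the bat about 7 mm off centre, and the bowl unmoved.

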